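# Snap the window cover onto a pendant case and hold it down

## Task

Close the open pendant case in the nest: take the long window cover, the one that fits it, and press it down over the case until both spring clips have clicked over the beads at its ends and it sits fully home. The cover is thin plastic, so hold it lightly and press no harder than it needs, and leave the other things on the bench where they are. Do not let go at the end: finish while still pushing the cover firmly down, so that the seal under it can take.

Things in the scene. Friction and masses are not known exactly. Their poses are not given: they have to be found in the camera images.
- cover: (Sizes here and below in mm.) Long window cover, loose, mouth down on the bench: white plastic, 90 long (x) x 53 wide (y) x 18 high, 35 to 70 g. Skirts 3 thick, inside 84 x 47 x 15 deep. Along the foot of each end skirt a half-round bead, 30 wide, 4 high, stands out 5.5 (101 over both). Fits either way round. Origin: centre of its underside (foot of the skirts), z up.
- cover_top (a point): Centre of the cover's flat top (clear pane in a white frame, solid, 3 thick), 18 above its origin. The cover is thin: it cracks if the fingers load it with more than 90 N in all (two pads of 45 N each count as 90); 25 to 35 N a pad holds it well.
- case: Fixed to the bench: aluminium nest plate 150 (x) x 84 (y) x 10, on it a narrow black block carrying the open white case bottom 80 (x) x 44 (y) with grey insert and pendant; case bottom from z = 26 to its rim at z = 52, rim bevelled 2 inward over the top 5. Beside the long sides nothing stands above the plate. Origin: centre of the plate's underside, z up.
- case_home (a point): Where the cover's origin is when fully home: 37 above the case's origin, same axes (cover's long side along x; play 2 in x, 1.5 in y); its top, resting on the rim, is then 55 above the bench. The beads meet the clips about 10 above home; the push grows to 10 to 20 N, then drops suddenly some 5 above home, often one end before the other.
- clip_near (a joint): Steel spring clip at the -x end of the case, 20 wide, hinged at its root 29 mm above the bench, its hook 42 to 55 mm above the bench. Value: outward lean in rad; 0 at rest, about 0.2 as the bead passes, back near 0 when hooked over the bead.
- clip_far (a joint): The same clip at the +x end of the case. With both clips hooked the cover is home on a hard stop: finish there with a push of about 10 N (between 3 and 40).
- small_cover: Bystander: smaller cover of the same make, 60 (71 over its beads) x 42 x 14; does not fit. Origin: centre of its underside.
- round_lid: Bystander: round white lid, 62 diameter, 16 high. Origin: centre of its underside.
- finished_case: Bystander: a closed case with its cover on, loose, 112 x 53 x 29. Origin: centre of its underside.
- jar_a: Bystander: enamel jar, 45 diameter, 43 high. Origin: centre of its underside.
- jar_b: Bystander: another such jar.
- pen: Bystander: slim metal enamelling pen lying flat, 118 x 11 x 11, along its x. Origin: on the bench under its middle.
- loupe: Bystander: black eye loupe, 35 diameter, 30 high. Origin: centre of its underside.
Not all that is in view belongs to the job. Leave any orange or yellow look-alike of the cover alone. What is shaped like the case but purple is not meant.

How it is judged:
On the way, in this order (a step that is already met when the one before it is completed fails the run):
1. the cover has been set squarely over the open case (horizontal distance between cover and case below 0.008 m and z of cover in the frame of case below 0.06 m and angle between the x axis of cover and the x axis of case, either way round below 0.2 rad).
2. pressed home: both clips have snapped over the beads (z of cover in the frame of case between 0.034 and 0.0385 m and x of cover in the frame of case between -0.003 and 0.003 m and y of cover in the frame of case between -0.003 and 0.003 m and angle between the x axis of cover and the x axis of case, either way round below 0.06 rad and angle between cover's own z axis and vertical below 0.04 rad and value of joint each of clip_near, clip_far below 0.08 rad), for 0.1 s.
At the end, for the whole second after the job is handed in: The cover sits fully home on the case (within 1.5 mm of full depth, 3 mm sideways, 0.06 rad), both clips are sprung back over its beads, and the robot's fingers are still pushing it down on the case with 3 to 40 N, at rest, throughout the last second (all of step 2 and contact force between cover and case between 3 and 40 N and contact force between the fingers and cover above 1 N and linear speed of cover below 0.02 m/s); the arm keeps its last pose, push and grip.
It fails at once if the fingers load the thin cover with more than 90 N in all (contact force between the fingers and cover above 90 N).
It fails at once if the cover is rammed onto the case with more than 60 N (contact force between cover and case above 60 N).
It fails at once if another thing on the bench is pushed aside by more than 15 mm (distance of any of small_cover, round_lid, finished_case, jar_a, jar_b, pen, loupe from where it was at the start of the episode above 0.015 m).
It also fails if it takes over 48 s, if anything falls off the work surface, if the arm or the gripper's body presses on something with over 40 N, if the wrist force passes 120 N, or if a joint passes its speed limit or range.

## Robot

A 6-joint arm with a two-finger parallel gripper is mounted at the origin on the work surface. World frame = base frame: x ahead of the robot, y to its left, z up, the work surface at z = 0. Lengths are in m, angles in rad, forces in N, time in s.
With the tool pointing down it reaches from about 0.275 to 0.75 m from the base axis. Payload 10.2 kg.
Tool frame: the origin (TCP) lies on the centre line of the jaws, within the pads' length; the fingertips stand 25 mm ahead of it and the grasp point (between the pads) lies 6 mm ahead of it; x points along the fingers, y is the direction in which the jaws open and shut, and the axes are right-handed (so a half turn about x gives the same grasp; the last joint's range is limited). The gripper opens to 85 mm and grips with 20 to 120 N. Pads are 22 mm wide; open, the fingers measure 114 mm over their backs; the gripper's body (76 mm by 85 mm) begins 54 mm behind the grasp point. The pads swing forward as they close: fully open they stand 13 mm farther back than shut.
Start: joints at [-1.506, 0.313, 1.498, -0, 1.331, -0.223], TCP at [0.149, -0.503, 0.256] pointing down, gripper open.
Joint ranges: [-2.94, 2.94], [-0.97, 2.17], [0.19, 2.56], [-1.23, 4.37], [0.02, 3.11], [-2.88, 2.88]. Speed limits (rad/s): [2.39, 2.39, 3.01, 3.14, 3.14, 3.14].

## Interface

Orientations are given as [roll, pitch, yaw] about the fixed x, y, z axes, in that order (R = Rz(yaw) Ry(pitch) Rx(roll)).
In Python, from plant import bot, vision gives the robot as it stands.
- The arm moves only by the shell command python3 -m jog 'ROWS' [FORCE]. ROWS is JSON, one flat list of numbers, 7 for each row, row after row: the shift along the tool's x, y, z in cm, then the turn, a rotation vector about the tool's x, y, z in degrees, then the finger opening in cm, from 0 to 8.54. In form: [dx, dy, dz, ax, ay, az, gripper, dx, dy, dz, ax, ay, az, gripper, ...]. A call has exactly 8 rows; each row shifts and turns the commanded pose from where the row before left it, along the tool's axes as they then stand; what a row does not reach is not made up. A row lasts 1/12 s, in which the tool goes at most 41.7 mm and 7.16 degrees, less where a joint would pass 70% of its speed; a pose out of reach is approached as far as the arm can. A call with a gripper value outside its range is refused whole. The fingers move at their own pace and stop on an object; FORCE is the grip in N (left out, the last holds). Time passes only in rows, so rows that do not move let the fingers close, or fill a call up. It gives the time, the measured TCP pose, the force and the opening at its end, in the units of the state.
- bot.state(): the state, without advancing time (a new reading comes with each control period).
- vision.camera(name): name is "scene" or "side" or "wrist"; returns the picture (480x640x3 uint8, red, green, blue); there is no depth.
- vision.calibration(name): a dict with "camera_matrix" (3x3 intrinsics, pixels), "k1" (the pictures are not rectified: a ray, as slopes to the right and down, at radius r is drawn at 1 + k1 r^2 times it, then the intrinsics apply), "R" (3x3) and "t" (3): a world point X has camera coordinates R X + t; the wrist camera has in their place "hand_eye" (4x4, takes a point from camera to tool coordinates, whose origin is the TCP and whose axes are the tool frame's). Camera axes: x right, y down, z forward; pixel columns grow to the right and rows downward; lengths in m; the calibration is good to about 2 mm. A picture is of the moment at which its call begins: read the wrist's pose just before it. calibration takes no time and is no camera call.
- bot.close_job(): hands the job in, once; it reports no verdict.
The state is a dict: "t": time; "joint_positions": joint angles; "dq": joint speeds; "joint_efforts": joint torques, N m; "tool_pos": TCP position; "tcp_rot": TCP orientation; "ft_force": force on the tool from outside, world axes, zero at the start; "torque": the same for the moment, N m; "opening": opening from 0.0 (shut) to 1.0 (fully open).
Only numpy, scipy, OpenCV 4.12 (cv2) and the standard library are available. Lean on these libraries where they do the work, as an engineer would, in place of code of your own. Each camera call takes 0.05 s, during which the arm holds its last target. There are 200 camera calls.

## Working session

There is one attempt and no reset: what is moved stays moved. The work goes in short steps, Python scripts to look and compute and a shell command to move; the robot and the scene stay as the last step left them, time stands still between calls to the robot, and variables do not carry over. Pictures are saved under pics/ and viewed, about 8 in all and at most 12, crops included, and the job is handed in when it is done.

```bash
mkdir -p pics; ls; python3 - <<'E'
from plant import bot, vision
import cv2, json
print(bot.state())
for n in ("scene","side","wrist"):
    im=vision.camera(n); cv2.imwrite(f"pics/{n}0.png",im[:,:,::-1]); c=vision.calibration(n); print(n,{k:(v.tolist() if hasattr(v,'tolist') else v) for k,v in c.items()})
E
```

```text
pics
{'t': 0.0, 'joint_positions': array([-1.50637395e+00,  3.13418986e-01,  1.49844826e+00, -1.38694089e-05,
        1.33098982e+00, -2.23356130e-01]), 'dq': array([-0.0012204 ,  0.00012197,  0.00012564, -0.00055298,  0.00030908,
        0.00145716]), 'joint_efforts': array([ 1.54357080e-03, -4.12262714e+01, -2.59740901e+01, -9.70981068e-05,
        4.14212045e-03, -1.28632571e-06]), 'tool_pos': array([ 0.14899919, -0.50317333,  0.25574672]), 'tcp_rot': array([-1.78350102,  1.56953184,  1.64587344]), 'ft_force': array([-0.25978453, -0.24764734, -0.14140798]), 'torque': array([-0.02646459, -0.01480458,  0.021613  ]), 'opening': 1.0038025852975807}
scene {'camera_matrix': [[504.46092948012273, 0.0, 321.69406666032194], [0.0, 504.46092948012273, 234.2063836054354], [0.0, 0.0, 1.0]], 'k1': -0.018016216626185355, 'R': [[-0.6113610355465449, 0.7909577890334334, 0.024969184664286066], [0.4580465835932602, 0.37941878450227495, -0.8038872515629033], [-0.6453146608236939, -0.48002829284757687, -0.5942573740323648]], 't': [0.3714169815701733, -0.213026804674511, 1.460877490387405]}
side {'came
[... 183 characters left out ...]
74303307622437, 0.009105280522822563], [-0.11351653732964952, -0.6084428700113952, -0.7854369928167265], [0.158498425284963, 0.7693324541448705, -0.618874643350023]], 't': [-0.5492725953798163, 0.12049164276837511, 1.3157543107076695]}
wrist {'camera_matrix': [[355.3234102231425, 0.0, 321.9541437066721], [0.0, 355.3234102231425, 242.69384218828506], [0.0, 0.0, 1.0]], 'k1': -0.03877597602663057, 'hand_eye': [[3.8060715814573783e-06, -0.2720623143072558, 0.9622796356149764, -0.11698011426173383], [0.9999984172534115, -0.0017110317648398447, -0.0004877099233769841, 0.0006514560107027112], [0.001779178513660344, 0.9622781144264263, 0.272061877189247, -0.06961296704916319], [0.0, 0.0, 0.0, 1.0]]}
```

View pics/scene0.png

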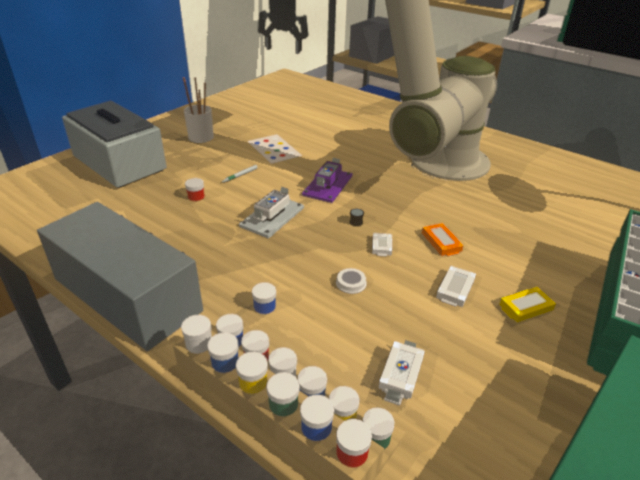

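View pics/side0.png

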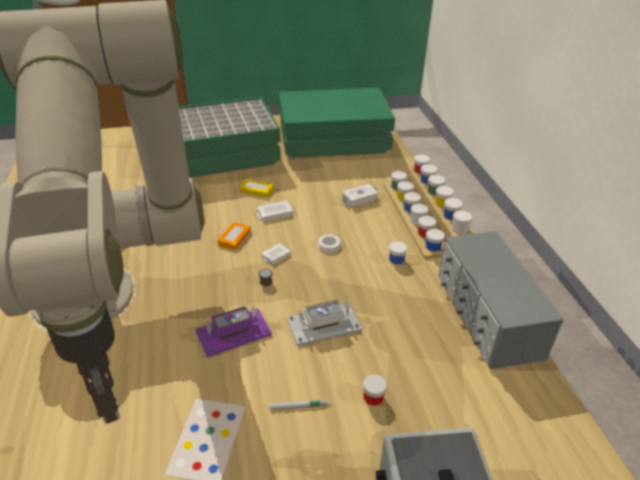

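The scene view shows the long white cover at about (457,286), the small one at (382,244), and the grey nest and case at (271,213). In the side view they are at (275,211), (277,254) and (325,320). Next I cast rays to get coarse positions.

```bash
cat > h.py <<'E'
import numpy as np, cv2
from plant import bot, vision
from scipy.spatial.transform import Rotation as Rn
def cam(name, st=None):
    c=vision.calibration(name); K=np.array(c["camera_matrix"]); d=np.array([c["k1"],0,0,0.])
    if name=="wrist":
        st=st or bot.state(); T=np.eye(4); T[:3,:3]=Rn.from_euler("xyz",st["tcp_rot"]).as_matrix(); T[:3,3]=st["tool_pos"]
        T=np.linalg.inv(T@np.array(c["hand_eye"])); R,t=T[:3,:3],T[:3,3]
    else: R,t=np.array(c["R"]),np.array(c["t"])
    return K,d,R,t
def rays(C,px):
    K,d,R,t=C; u=cv2.undistortPoints(np.float64(px).reshape(-1,1,2),K,d).reshape(-1,2)
    return -R.T@t, np.c_[u,np.ones(len(u))]@R
def plane(C,px,z):
    o,v=rays(C,px); return o+v*((z-o[2])/v[:,2])[:,None]
def proj(C,X):
    K,d,R,t=C; return cv2.projectPoints(np.float64(X).reshape(-1,1,3),cv2.Rodrigues(R)[0],t,K,d)[0].reshape(-1,2)
def tri(CA,a,CB,b):
    (o,u),(p,v)=rays(CA,[a]),rays(CB,[b]); u,v=u[0]/np.linalg.norm(u),v[0]/np.linalg.norm(v)
    s=np.linalg.lstsq(np.c_[u,-v],p-o,rcond=None)[0]; A,B=o+s[0]*u,p+s[1]*v
    return (A+B)/2, np.linalg.norm(A-B)
E
python3 - <<'E'
from h import *
S,D=cam("scene"),cam("side")
for n,a,b in [("cover",(458,284),(275,210)),("small",(382,243),(277,253)),("case",(271,213),(325,320)),("purple",(328,180),(233,330))]:
    print(n,tri(S,a,D,b),plane(S,[a],.018),plane(D,[b],.018))
C=cam("wrist")
print(proj(C,[[.5,0,0]]),C[2],C[3])
E
python3 - <<'E'
import cv2,numpy as np
a=cv2.imread('pics/scene0.png');b=cv2.imread('pics/side0.png')
f=lambda i,x,y,w,h:cv2.resize(i[y:y+h,x:x+w],(400,300),interpolation=cv2.INTER_CUBIC)
cv2.imwrite('pics/crop1.png',np.vstack([np.hstack([f(a,417,256,80,60),f(a,231,178,80,60)]),np.hstack([f(b,235,180,80,60),f(b,277,285,100,75)])]))
E
```

```text
cover (array([0.49661138, 0.25739807, 0.01458025]), np.float64(0.0025267359626974075)) [[0.49886311 0.25892423 0.018     ]] [[0.49672701 0.25077159 0.018     ]]
small (array([0.47487234, 0.06513076, 0.01165574]), np.float64(0.001351510028637163)) [[0.48144    0.06922197 0.018     ]] [[0.47437147 0.05656263 0.018     ]]
case (array([ 0.54681838, -0.19816364,  0.01590587]), np.float64(0.0016475325057791813)) [[ 0.54999262 -0.19618804  0.018     ]] [[ 0.54575219 -0.19946667  0.018     ]]
purple (array([ 0.34012274, -0.18794456,  0.0158459 ]), np.float64(0.0030909743391969715)) [[ 0.34096385 -0.18574826  0.018     ]] [[ 0.3412377  -0.19148988  0.018     ]]
[[ -92.10723327 -291.17499085]] [[ 2.82132027e-01 -9.59375123e-01 -9.45091638e-04]
 [-9.23167180e-01 -2.71751856e-01  2.71869980e-01]
 [-2.61082126e-01 -7.58307510e-02 -9.62333529e-01]] [-0.52512908 -0.03360701  0.37847777]
```

View pics/crop1.png

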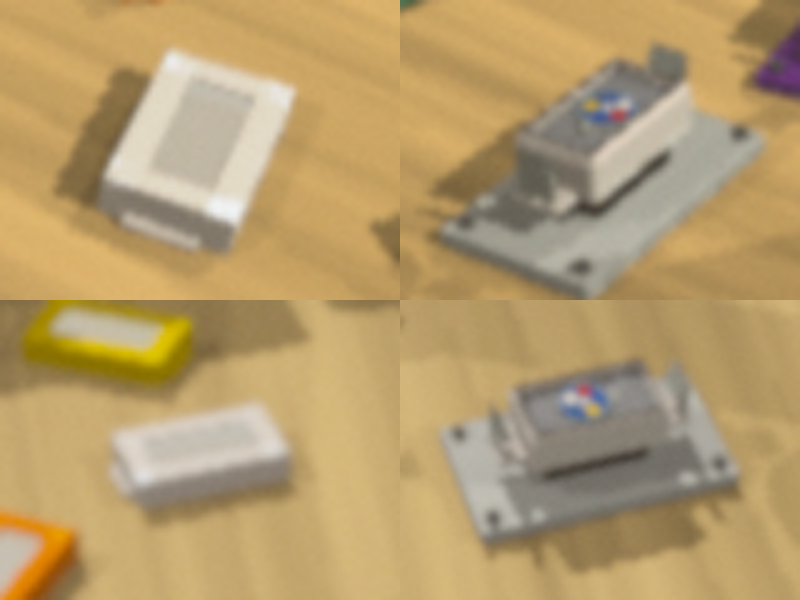

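Crop 1 shows both targets clearly. The cover's top corners and the case rim corners are readable, so I can estimate their yaws from them.

```bash
python3 - <<'E'
from h import *
S,D=cam("scene"),cam("side")
f=lambda P,s,x,y: np.array(P)/s+[x,y]
def rep(n,P):
    P=P[:,:2]; print(n,P.mean(0).round(4),[ (round(np.linalg.norm(e)*1e3), round(np.degrees(np.arctan2(e[1],e[0]))%180,1)) for e in np.roll(P,-1,0)-P])
rep("cover S",plane(S,f([(168,55),(295,92),(235,222),(105,183)],5,417,256),.018))
rep("cover D",plane(D,f([(112,435),(262,403),(290,455),(145,487)],5,235,180-60),.018))
rep("case S",plane(S,f([(515-400,143),(615-400,60),(692-400,85),(590-400,160)],5,231,178),.052))
rep("case D",plane(D,f([(512,390-300),(640,360-300),(670,400-300),(525,435-300)],1,0,0)*[.25,.25]+[277-100,285],.052))
s=bot.state(); print(Rn.from_euler("xyz",s["tcp_rot"]).as_matrix().round(4))
E
```

```text
cover S [0.4975 0.2566] [(53, np.float64(102.9)), (88, np.float64(9.0)), (51, np.float64(103.7)), (88, np.float64(10.2))]
cover D [0.499 0.256] [(92, np.float64(10.8)), (56, np.float64(97.4)), (87, np.float64(10.9)), (56, np.float64(102.5))]
case S [ 0.546  -0.1957] [(84, np.float64(9.3)), (43, np.float64(98.7)), (78, np.float64(4.6)), (37, np.float64(108.0))]
case D [ 0.5426 -0.1983] [(76, np.float64(7.7)), (35, np.float64(104.9)), (84, np.float64(7.7)), (35, np.float64(91.0))]
[[-1.000e-04  2.838e-01 -9.589e-01]
 [ 1.000e-03 -9.589e-01 -2.838e-01]
 [-1.000e+00 -9.000e-04 -2.000e-04]]
```

```bash
python3 -m jog '[0,-2.62,-2.29,0,0,0,8.5, 0,-2.62,-2.29,0,0,0,8.5, 0,-2.62,-2.29,0,0,0,8.5, 0,-2.62,-2.29,0,0,0,8.5, 0,-2.62,-2.29,0,0,0,8.5, 0,-2.62,-2.29,0,0,0,8.5, 0,-2.62,-2.29,0,0,0,8.5, 0,-2.62,-2.29,0,0,0,8.5]' 30
python3 -m jog '[0,-2.62,-2.29,0,0,0,8.5, 0,-2.62,-2.29,0,0,0,8.5, 0,-2.62,-2.29,0,0,0,8.5, 0,-2.62,-2.29,0,0,0,8.5, 0,-2.62,-2.29,0,0,0,8.5, 0,-2.62,-2.29,0,0,0,8.5, 0,-2.62,-2.29,0,0,0,8.5, 0,-2.62,-2.29,0,0,0,8.5]'
python3 -m jog '[0,-2.62,-2.29,0,0,0,8.5, 0,-2.62,-2.29,0,0,0,8.5, 0,-2.62,-2.29,0,0,0,8.5, 0,-2.62,-2.29,0,0,0,8.5, 0,-2.62,-2.29,0,0,0,8.5, 0,-2.62,-2.29,0,0,0,8.5, 0,-2.62,-2.29,0,0,0,8.5, 0,-2.62,-2.29,0,0,0,8.5]'
python3 -m jog '[2.5,0,0,2,0,0,8.5, 2.5,0,0,2,0,0,8.5, 2.5,0,0,2,0,0,8.5, 2.5,0,0,0,0,0,8.5, 0,0,0,0,0,0,8.5, 0,0,0,0,0,0,8.5, 0,0,0,0,0,0,8.5, 0,0,0,0,0,0,8.5]'
python3 - <<'E'
from h import *
s=bot.state(); C=cam("wrist",s); im=vision.camera("wrist"); cv2.imwrite("pics/w1.png",im[:,:,::-1])
print(s["joint_positions"].round(3), s["ft_force"].round(2)); M=Rn.from_euler("xyz",s["tcp_rot"]).as_matrix(); print(s["tool_pos"],M.round(4))
print(proj(C,[[.498,.256,.018]]))
E
```

```text
t: 0.82
tool_pos: [0.2654, -0.2488, 0.2562]
tcp_rot: [-2.554, 1.571, 0.875]
ft_force: [0.9, -0.1, -0.1]
opening: 0.996
t: 1.48
tool_pos: [0.3816, 0.0044, 0.2564]
tcp_rot: [2.43, 1.57, -0.424]
ft_force: [0.6, -0.8, -0.5]
opening: 0.993
t: 2.15
tool_pos: [0.4978, 0.2573, 0.256]
tcp_rot: [0.113, 1.57, -2.74]
ft_force: [0.8, -0.8, 0.9]
opening: 0.997
t: 2.82
tool_pos: [0.4983, 0.2557, 0.1581]
tcp_rot: [-3.056, 1.568, 0.268]
ft_force: [-0.2, 0.1, -0.7]
opening: 0.992
[0.265 0.48  1.524 0.    1.135 1.653] [-0.23  0.14 -0.7 ]
[0.49827508 0.25569868 0.15810528] [[ 2.900e-03  1.821e-01 -9.833e-01]
 [ 8.000e-04 -9.833e-01 -1.821e-01]
 [-1.000e+00 -3.000e-04 -3.000e-03]]
[[320.93364669 239.64722696]]
```

View pics/w1.png

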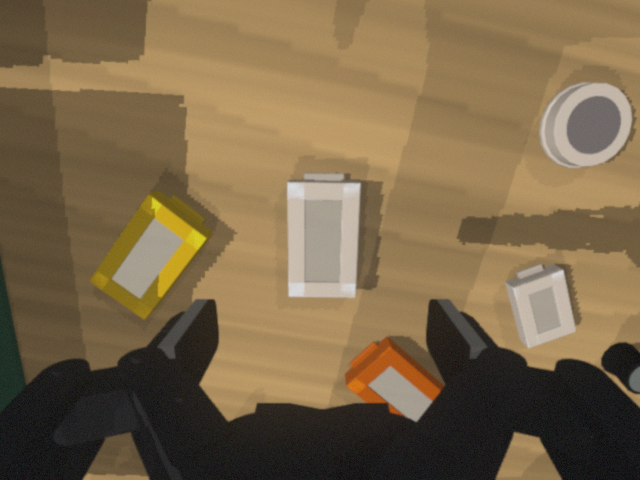

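The wrist view shows the cover centred, with top corners near (287,181), (361,181), (356,297) and (289,297), and free room on both sides for the fingers. I'll refine that with a mask.

```bash
python3 - <<'E'
from h import *
s=bot.state(); C=cam("wrist",s); im=cv2.imread("pics/w1.png"); hsv=cv2.cvtColor(im,cv2.COLOR_BGR2HSV)
m=((hsv[...,1]<60)&(hsv[...,2]>120)).astype(np.uint8); r=np.zeros_like(m); r[160:310,270:378]=m[160:310,270:378]
r=cv2.morphologyEx(r,cv2.MORPH_OPEN,np.ones((5,5)))
c=max(cv2.findContours(r,0,1)[0],key=cv2.contourArea); print("bbox",cv2.boundingRect(c))
for y in range(185,297,14):
    x=np.flatnonzero(r[y]); print(y,x.min(),x.max(),end="; ")
print()
for x in range(290,356,10):
    y=np.flatnonzero(r[:,x]); print(x,y.min(),y.max(),end="; ")
E
```

```text
bbox (287, 173, 74, 125)
185 287 360; 199 287 359; 213 288 359; 227 288 358; 241 288 358; 255 288 357; 269 288 356; 283 288 356; 
290 181 296; 300 181 296; 310 173 296; 320 173 296; 330 173 296; 340 174 296; 350 182 297;
```

```bash
python3 - <<'E'
from h import *
s=bot.state(); C=cam("wrist",s)
def out(n,P): print(n,P.round(4).tolist())
L=plane(C,[(287,185),(287.9,290)],.018); R=plane(C,[(361,185),(356.8,290)],.018)
a=lambda e: np.degrees(np.arctan2(e[1],e[0]))%180
print("yaw L,R",a(L[1]-L[0]),a(R[1]-R[0]),"width",np.linalg.norm((L-R).mean(0)))
B=plane(C,[(310,297),(345,297)],.018); T=plane(C,[(310,173),(340,173.5)],.002); F=plane(C,[(295,181),(355,181.5)],.0)
u=(L[0]-L[1]+R[0]-R[1]); u[2]=0; u/=np.linalg.norm(u); v=np.array([-u[1],u[0],0])
print("u",u,"bead->near top",(T.mean(0)-B.mean(0))@u,"foot->near",(F.mean(0)-B.mean(0))@u)
ctr_u=((T.mean(0)@u-50.5e-3)+(F.mean(0)@u-.045)+(B.mean(0)@u+.045)); print([T.mean(0)@u-50.5e-3,F.mean(0)@u-.045,B.mean(0)@u+.045])
c=u*ctr_u/3+v*((L.mean(0)@v+R.mean(0)@v)/2); print("centre",c)
M=Rn.from_euler("xyz",s["tcp_rot"]).as_matrix(); print("offset in tool cm",M.T@(c-s["tool_pos"])*100, "jaw angle",a(M[:,1]),"want",a(u)+90)
E
```

```text
yaw L,R 9.368718288279979 9.77049138514451 width 0.05354515007567155
u [0.9860844  0.16624547 0.        ] bead->near top 0.0944445717813412 foot->near 0.08823223119618356
[np.float64(0.5308728810915048), np.float64(0.530160540506347), np.float64(0.5319283093101634)]
centre [0.4956761  0.25389428 0.        ]
offset in tool cm [15.79292742  0.13078946  0.32066249] jaw angle 100.48995119161005 want 99.56959427162316
```

Sizes agree (width 53.5, length 88 to 94). I correct the offset, descend to TCP z of about 0.027, and close gently with 30 N.

```bash
python3 -m jog '[2,0.07,0.16,0.9,0,0,8.5, 2.5,0.06,0.16,0,0,0,8.5, 2.5,0,0,0,0,0,8.5, 2.5,0,0,0,0,0,8.5, 2.0,0,0,0,0,0,8.5, 1.0,0,0,0,0,0,8.5, 0.3,0,0,0,0,0,8.5, 0,0,0,0,0,0,8.5]' 30
python3 -m jog '[0.3,0,0,0,0,0,8.5, 0,0,0,0,0,0,8.5, 0,0,0,0,0,0,6.5, 0,0,0,0,0,0,6.0, 0,0,0,0,0,0,5.6, 0,0,0,0,0,0,5.2, 0,0,0,0,0,0,5.0, 0,0,0,0,0,0,4.8]' 30
python3 -m jog '[0,0,0,0,0,0,4.5, 0,0,0,0,0,0,4.5, 0,0,0,0,0,0,4.5, 0,0,0,0,0,0,4.5, 0,0,0,0,0,0,4.5, 0,0,0,0,0,0,4.5, 0,0,0,0,0,0,4.5, 0,0,0,0,0,0,4.5]' 30
python3 - <<'E'
from h import *
s=bot.state(); im=vision.camera("wrist"); cv2.imwrite("pics/w2.png",im[:,:,::-1])
print(s["tool_pos"],s["opening"]*85,s["ft_force"].round(2))
E
```

```text
t: 3.53
tool_pos: [0.4949, 0.2538, 0.0288]
tcp_rot: [-3.029, 1.57, 0.28]
ft_force: [-0.7, 0.3, 0.0]
opening: 0.991
t: 4.2
tool_pos: [0.4948, 0.2538, 0.0259]
tcp_rot: [-3.058, 1.57, 0.251]
ft_force: [-1.5, -0.4, 5.5]
opening: 0.614
t: 4.87
tool_pos: [0.4948, 0.2538, 0.0259]
tcp_rot: [-3.058, 1.57, 0.251]
ft_force: [-2.2, 0.2, 5.8]
opening: 0.607
[0.49476835 0.25377029 0.0258712 ] 51.56699535190401 [-2.22  0.18  5.84]
```

View pics/w2.png

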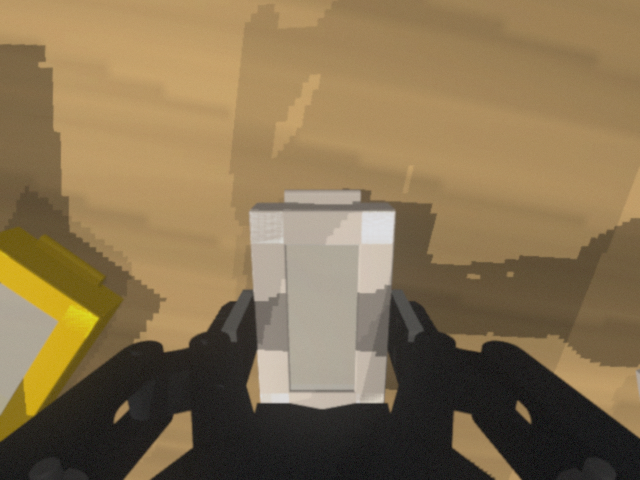

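The wrist view shows the cover held centrally between the pads: left edge about column 255, right about 390, and the bead free at (322,196). Next I lift it and carry it to the robot side of the case so the wrist camera can see the case.

```bash
python3 -m jog '[-0.4,0,0,0,0,0,4.5, -0.8,0,0,0,0,0,4.5, -2,0,0,0,0,0,4.5, -3,0,0,0,0,0,4.5, -3.5,0,0,0,0,0,4.5, -3.5,0,0,0,0,0,4.5, -3.5,0,0,0,0,0,4.5, -2.3,0,0,0,0,0,4.5]' 30
python3 -m jog '[0,1,0.4,0,0,0,4.5, 0,2,0.7,0,0,0,4.5, 0,3,1,0,0,0,4.5, 0,3,1,0,0,0,4.5, 0,3,1,0,0,0,4.5, 0,3,1,0,0,0,4.5, 0,3,1,0,0,0,4.5, 0,3,1,0,0,0,4.5]' 30
python3 -m jog '[0,3,1,0,0,0,4.5, 0,3,1,0,0,0,4.5, 0,3,1,0,0,0,4.5, 0,3,1,0,0,0,4.5, 0,3,1,0,0,0,4.5, 0,3,1,0.8,0,0,4.5, 0,2.5,0.9,0.8,0,0,4.5, 0,1.5,0.8,0,0,0,4.5]' 30
python3 -m jog '[0,0.5,0.4,0,0,0,4.5, 0,0,0,0,0,0,4.5, 0,0,0,0,0,0,4.5, 0,0,0,0,0,0,4.5, 0,0,0,0,0,0,4.5, 0,0,0,0,0,0,4.5, 0,0,0,0,0,0,4.5, 0,0,0,0,0,0,4.5]' 30
python3 - <<'E'
from h import *
s=bot.state(); im=vision.camera("wrist"); cv2.imwrite("pics/w3.png",im[:,:,::-1])
np.save("s3.npy",s,allow_pickle=True)
print(s["tool_pos"],s["tcp_rot"],s["opening"]*85,s["ft_force"].round(2),proj(cam("wrist",s),[[.545,-.197,.052]]))
for n in ("scene","side"): cv2.imwrite(f"pics/{n}3.png",vision.camera(n)[:,:,::-1])
E
```

```text
t: 5.58
tool_pos: [0.495, 0.2538, 0.2195]
tcp_rot: [-3.05, 1.566, 0.26]
ft_force: [-0.7, -0.1, -0.3]
opening: 0.61
t: 6.25
tool_pos: [0.4585, 0.0333, 0.2149]
tcp_rot: [-0.264, 1.57, 3.046]
ft_force: [-0.3, -0.0, -0.7]
opening: 0.612
t: 6.92
tool_pos: [0.4185, -0.197, 0.2149]
tcp_rot: [-0.174, 1.57, 3.105]
ft_force: [0.0, -0.4, -0.2]
opening: 0.613
t: 7.58
tool_pos: [0.4163, -0.1999, 0.2153]
tcp_rot: [-2.911, 1.571, 0.371]
ft_force: [0.1, 0.3, 0.0]
opening: 0.612
[ 0.41634387 -0.19991687  0.21531767] [-2.91076546  1.57074085  0.37084981] 52.052171044021414 [0.09 0.26 0.04] [[341.92148972  59.68207822]]
```

View pics/w3.png

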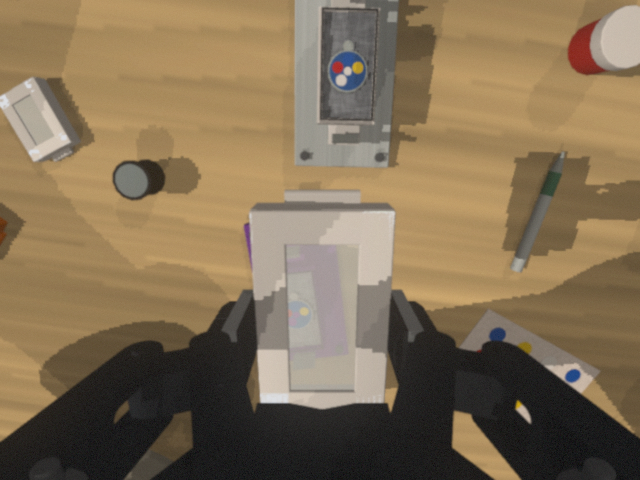

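The view shows the held cover, with the case partly visible at the top at about (347,70), its far end cut off. I'll raise the arm so the whole plate fits in view.

```bash
python3 - <<'E'
from h import *
s=bot.state(); M=Rn.from_euler("xyz",s["tcp_rot"]).as_matrix(); print(M.round(4))
for dx,dz in [(0,.08),(.02,.08),(.02,.12),(.03,.12)]:
    q=dict(s); q["tool_pos"]=s["tool_pos"]+[dx,0,dz]
    print(dx,dz,proj(cam("wrist",q),[[.545,-.197,.052],[.471,-.207,.01],[.619,-.187,.01]]).round(0).tolist())
E
```

```text
[[ 1.000e-04  1.392e-01 -9.903e-01]
 [ 0.000e+00 -9.903e-01 -1.392e-01]
 [-1.000e+00 -0.000e+00 -1.000e-04]]
0 0.08 [[337.0, 79.0], [335.0, 158.0], [336.0, 7.0]]
0.02 0.08 [[334.0, 101.0], [332.0, 176.0], [333.0, 28.0]]
0.02 0.12 [[333.0, 105.0], [331.0, 173.0], [332.0, 39.0]]
0.03 0.12 [[331.0, 115.0], [330.0, 181.0], [331.0, 49.0]]
```

```bash
python3 -m jog '[-1.5,0,-0.3,0,0,0,4.5, -2,0,-0.4,0,0,0,4.5, -2,0,-0.4,0,0,0,4.5, -1.5,0,-0.2,0,0,0,4.5, -1,0,-0.2,0,0,0,4.5, 0,0,0,0,0,0,4.5, 0,0,0,0,0,0,4.5, 0,0,0,0,0,0,4.5]' 30
python3 - <<'E'
from h import *
s=bot.state(); im=vision.camera("wrist"); cv2.imwrite("pics/w4.png",im[:,:,::-1]); np.save("s4.npy",s,allow_pickle=True)
print(s["tool_pos"],s["tcp_rot"])
cv2.imwrite("pics/w4c.png",cv2.resize(im[10:190,240:420,::-1],None,fx=3.3,fy=3.3,interpolation=cv2.INTER_CUBIC))
E
```

```text
t: 8.4
tool_pos: [0.4308, -0.198, 0.2944]
tcp_rot: [-0.807, 1.569, 2.474]
ft_force: [0.6, 0.2, -0.6]
opening: 0.608
[ 0.43076746 -0.19801758  0.29436812] [-0.80744221  1.56929482  2.47350773]
```

View pics/w4c.png

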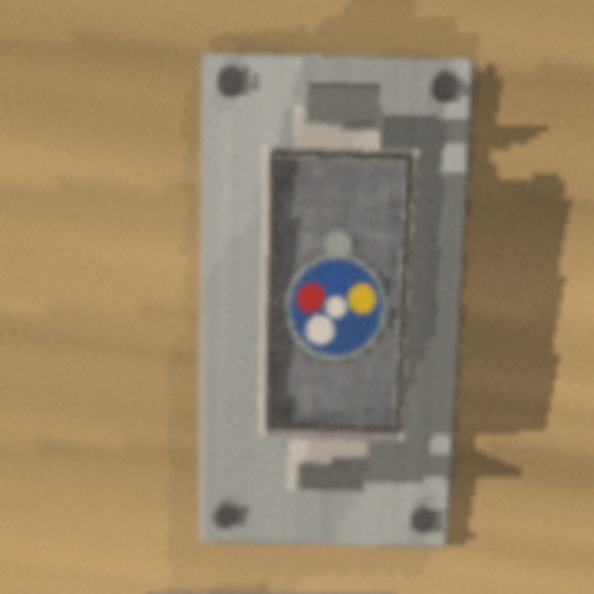

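The crop shows the whole plate with corners near (202,55), (472,60), (445,545) and (200,542), and the rim near (265,150) to (418,150) and (262,437) to (406,437). I'll compute the case pose from both.

```bash
python3 - <<'E'
from h import *
s=np.load("s4.npy",allow_pickle=True).item(); C=cam("wrist",s); f=lambda P:(np.array(P)+.5)/3.3+[239.5,9.5]
def rep(n,P):
    P=P[:,:2]; E=np.roll(P,-1,0)-P; print(n,P.mean(0).round(4),[(round(np.linalg.norm(e)*1e3,1),round(np.degrees(np.arctan2(e[1],e[0]))%180,1)) for e in E]); return P.mean(0)
rep("plate",plane(C,f([(202,54),(472,59),(445,545),(200,541)]),.010))
rep("bolts",plane(C,f([(232,82),(445,87),(425,520),(228,516)]),.012))
rep("rim47",plane(C,f([(267,149),(419,149),(405,438),(261,437)]),.047))
rep("insert",plane(C,f([(271,153),(413,155),(402,431),(266,430)]),.050))
rep("clips tops",plane(C,f([(307,84),(380,87),(367,460),(300,460)]),.055))
# plate in scene/side views
for n,ref in (("scene",[271,213]),("side",[325,320])): 
    Cn=cam(n); im=cv2.imread(f"pics/{n}0.png"); hsv=cv2.cvtColor(im,cv2.COLOR_BGR2HSV)
    m=((hsv[...,1]<50)&(hsv[...,2]>60)).astype(np.uint8); r=np.zeros_like(m); x,y=ref; r[y-35:y+35,x-45:x+45]=m[y-35:y+35,x-45:x+45]
    c=max(cv2.findContours(cv2.morphologyEx(r,cv2.MORPH_CLOSE,np.ones((5,5))),0,1)[0],key=cv2.contourArea)
    h=cv2.convexHull(c); q=cv2.approxPolyDP(h,4,True).reshape(-1,2); print(n,q.tolist())
    print(plane(Cn,q,.01)[:,:2].round(3).tolist())
M=Rn.from_euler("xyz",s["tcp_rot"]).as_matrix(); print(M.round(4))
E
```

```text
plate [ 0.5418 -0.2016] [(np.float64(83.0), np.float64(97.0)), (np.float64(148.4), np.float64(6.7)), (np.float64(82.8), np.float64(97.0)), (np.float64(148.3), np.float64(6.8))]
bolts [ 0.5419 -0.2024] [(np.float64(65.5), np.float64(96.8)), (np.float64(131.5), np.float64(7.0)), (np.float64(65.9), np.float64(96.8)), (np.float64(131.5), np.float64(6.8))]
rim47 [ 0.5419 -0.2023] [(np.float64(43.1), np.float64(98.0)), (np.float64(79.6), np.float64(6.6)), (np.float64(43.2), np.float64(97.6)), (np.float64(79.3), np.float64(6.5))]
insert [ 0.5419 -0.2021] [(np.float64(40.0), np.float64(97.3)), (np.float64(75.4), np.float64(7.1)), (np.float64(40.4), np.float64(97.5)), (np.float64(75.6), np.float64(6.8))]
clips tops [ 0.5458 -0.2014] [(np.float64(20.0), np.float64(95.9)), (np.float64(99.8), np.float64(6.9)), (np.float64(19.7), np.float64(97.9)), (np.float64(100.6), np.float64(7.1))]
scene [[302, 205], [269, 236], [240, 225], [258, 202], [282, 188]]
[[0.467, -0.17], [0.612, -0.146], [0.623, -0.226], [0.526, -0.261], [0.439, -0.26]]
side [[360, 326], [298, 344], [288, 317], [308, 307], [346, 302]]
[[0.621, -0.225], [0.475, -0.251], [0.467, -0.167], [0.518, -0.144], [0.608, -0.144]]
[[-1.200e-03  1.389e-01 -9.903e-01]
 [ 9.000e-04 -9.903e-01 -1.389e-01]
 [-1.000e+00 -1.100e-03  1.000e-03]]
```

```bash
python3 - <<'E'
from h import *
s=np.load("s3.npy",allow_pickle=True).item(); C=cam("wrist",s)
u=np.array([np.cos(np.radians(6.8)),np.sin(np.radians(6.8))]); v=np.array([-u[1],u[0]]); c=np.array([.5418,-.2021])
P=plane(C,[(320,10),(318.5,120),(379.5,10),(375,122)],.05)[:,:2]-c; print((P@v*1e3).round(1),(P@u*1e3).round(1))
P=plane(C,[(295,166),(388,167)],.01)[:,:2]-c; print((P@v*1e3).round(1),(P@u*1e3).round(1))
# tidy: scene & side crops of the case, subpixel corners by eye
a=cv2.imread('pics/scene0.png');b=cv2.imread('pics/side0.png')
f=lambda i,x,y,w,h:cv2.resize(i[y:y+h,x:x+w],(400,400),interpolation=cv2.INTER_CUBIC)
cv2.imwrite('pics/crop2.png',np.hstack([f(a,235,180,70,70)[:, :],f(b,285,285,80,80)]))
for n in("scene","side"): 
    C=cam(n)
    for z,X,Y in((.01,75,42),(.047,40,22)):
        print(n,z,proj(C,[[*(c+u*i*X/1e3+v*j*Y/1e3),z] for i,j in((1,1),(1,-1),(-1,-1),(-1,1))]).round(1).tolist())
E
```

```text
[ 21.1  20.9 -21.  -21.9] [ 36.5 -38.2  37.5 -38.7]
[ 41.6 -41.3] [-75.3 -74.4]
scene 0.01 [[267.4, 234.9], [237.9, 223.1], [275.3, 194.3], [303.4, 204.3]]
scene 0.047 [[268.7, 211.2], [253.1, 205.4], [273.3, 190.1], [288.4, 195.4]]
side 0.01 [[348.1, 304.0], [361.5, 329.3], [296.8, 344.8], [286.1, 318.0]]
side 0.047 [[337.4, 301.4], [344.3, 314.8], [309.5, 322.8], [303.5, 309.0]]
```

View pics/crop2.png

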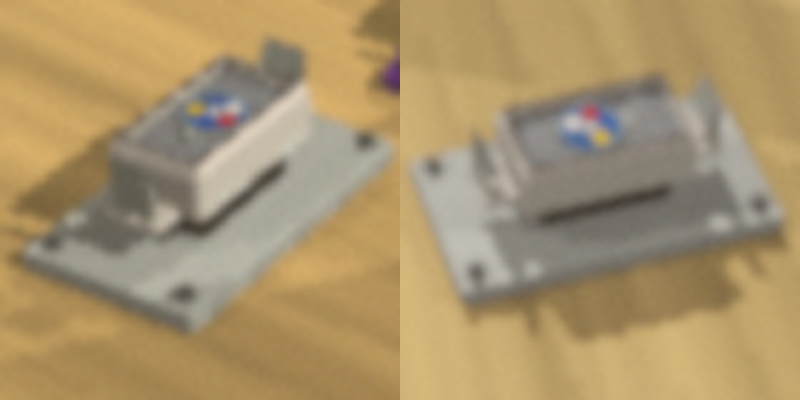

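The two wrist pictures agree within about 1 mm, and the fixed cameras agree within 2.5 mm (their calibration). I'll compute the move, and check the cover's place in the grip from its bead edge.

```bash
python3 - <<'E'
from h import *
s=np.load("s4.npy",allow_pickle=True).item(); c=vision.calibration("wrist")
K=np.array(c["camera_matrix"]);H=np.array(c["hand_eye"]);d=np.array([c["k1"],0,0,0])
im=cv2.imread("pics/w4.png"); g=cv2.cvtColor(im,cv2.COLOR_BGR2GRAY).astype(int)
print("bead col 322 rows 184..214",g[184:214,315:330].mean(1).astype(int).tolist())
print("right edge row 220, cols 385..402",g[215:225,385:402].mean(0).astype(int).tolist(),"left",g[215:225,244:262].mean(0).astype(int).tolist())
for row,x in((190,.0240),(404.5,.0259-.018)):
    p=cv2.undistortPoints(np.array([[[322.,row]]]),K,d)[0,0]; v=H[:3,:3]@[*p,1]; o=H[:3,3]; print("tool point",(o+v*(x-o[0])/v[0]).round(4))
st=bot.state(); M=Rn.from_euler("xyz",st["tcp_rot"]).as_matrix(); u=np.radians(6.8); c=np.array([.5418,-.2021])-.0009*np.array([np.cos(u),np.sin(u)])
print(st["tool_pos"],"move cm",(M.T@(np.r_[c,.100]-st["tool_pos"])*100).round(2),"yaw",np.degrees(np.arctan2(-M[1,1],-M[0,1])))
E
```

```text
bead col 322 rows 184..214 [151, 151, 149, 148, 143, 136, 140, 152, 162, 171, 174, 173, 173, 172, 172, 173, 172, 172, 168, 149, 122, 107, 103, 104, 110, 126, 136, 152, 166, 171]
right edge row 220, cols 385..402 [193, 193, 192, 193, 195, 196, 195, 197, 199, 182, 158, 150, 150, 151, 151, 150, 151] left [158, 159, 159, 159, 161, 170, 178, 176, 172, 172, 172, 173, 173, 174, 173, 172, 172, 173]
tool point [ 0.024   0.0005 -0.0515]
tool point [0.0079 0.0004 0.0368]
[ 0.43075414 -0.19799951  0.2943433 ] move cm [ 19.42   1.97 -10.87] yaw 97.98372661827793
```

```bash
python3 -m jog '[0,0.3,-1.5,0,0,0,4.5, 0,0.4,-2.5,0,0,0,4.5, 0,0.4,-2.5,0,0,0,4.5, 0,0.4,-2.5,0,0,0,4.5, 0,0.3,-1.5,0,0,0,4.5, 0,0.17,-0.37,0,0,0,4.5, 0,0,0,1.2,0,0,4.5, 1,0,0,0,0,0,4.5]' 30
python3 -m jog '[2,0,0,0,0,0,4.5, 3,0,0,0,0,0,4.5, 3,0,0,0,0,0,4.5, 3,0,0,0,0,0,4.5, 3,0,0,0,0,0,4.5, 2.5,0,0,0,0,0,4.5, 1.4,0,0,0,0,0,4.5, 0.5,0,0,0,0,0,4.5]' 30
python3 -m jog '[0,0,0,0,0,0,4.5, 0,0,0,0,0,0,4.5, 0,0,0,0,0,0,4.5, 0,0,0,0,0,0,4.5, 0,0,0,0,0,0,4.5, 0,0,0,0,0,0,4.5, 0,0,0,0,0,0,4.5, 0,0,0,0,0,0,4.5]' 30
python3 - <<'E'
from h import *
s=bot.state(); M=Rn.from_euler("xyz",s["tcp_rot"]).as_matrix(); print(s["tool_pos"],s["ft_force"].round(2),M.round(4).tolist())
im={n:vision.camera(n)[:,:,::-1] for n in ("scene","side","wrist")}
for n in im: cv2.imwrite(f"pics/{n}5.png",im[n])
f=lambda i,x,y,w,h:cv2.resize(i[y:y+h,x:x+w],(400,400),interpolation=cv2.INTER_CUBIC)
cv2.imwrite('pics/crop5.png',np.hstack([f(im["scene"],225,150,90,90),f(im["side"],275,265,90,90)]))
E
```

```text
t: 9.12
tool_pos: [0.5413, -0.2029, 0.2862]
tcp_rot: [2.374, 1.569, -0.651]
ft_force: [0.3, 0.0, 1.1]
opening: 0.607
t: 9.78
tool_pos: [0.5393, -0.2019, 0.0986]
tcp_rot: [-0.665, 1.566, 2.594]
ft_force: [-0.4, 0.6, -0.6]
opening: 0.613
t: 10.45
tool_pos: [0.5415, -0.2025, 0.1014]
tcp_rot: [2.314, 1.571, -0.709]
ft_force: [-0.1, 0.2, -0.6]
opening: 0.611
[ 0.54150211 -0.20254482  0.10141562] [-0.06  0.18 -0.59] [[0.0001, 0.1183, -0.993], [-0.0001, -0.993, -0.1183], [-1.0, 0.0001, -0.0001]]
```

View pics/crop5.png

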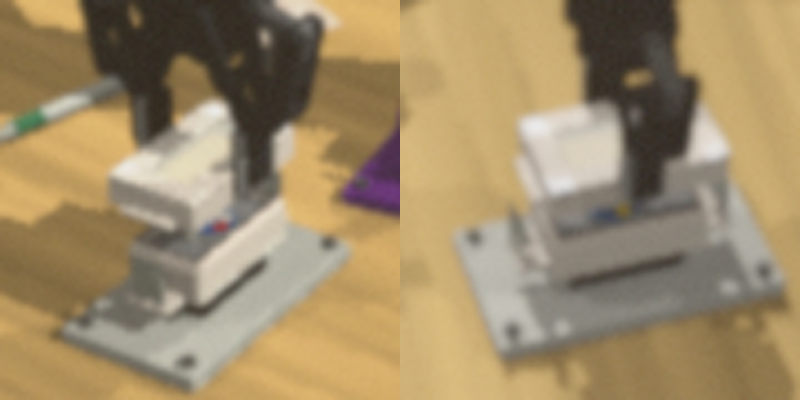

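The crop shows the cover squarely above the case in both views. I'll check numerically by comparing predicted and seen corners, where a camera bias should be the same for cover and case.

```bash
python3 - <<'E'
from h import *
u=np.array([np.cos(np.radians(6.8)),np.sin(np.radians(6.8))]); v=np.array([-u[1],u[0]]); cv,cs=np.array([.5424,-.2024]),np.array([.5418,-.2021])
def P(C,c,z,X,Y,ij): return proj(C,[[*(c+u*i*X+v*j*Y),z] for i,j in ij])
S,D=cam("scene"),cam("side")
e=lambda L,x0,y0:np.array(L)*.225+[x0,y0]
A=e([(108,178),(190,207)],225,150); print("scene cover res",(A-P(S,cv,.0935,.045,.0265,[(1,-1),(1,1)])).round(2).tolist())
B=e([(62,335),(193,384),(350,243)],225,150); print("scene plate res",(B-P(S,cs,.01,.075,.042,[(1,-1),(1,1),(-1,1)])).round(2).tolist())
A=e([(150,195),(325,156),(118,118)],275,265); print("side cover res",(A-P(D,cv,.0935,.045,.0265,[(-1,-1),(1,-1),(-1,1)])).round(2).tolist())
B=e([(55,234),(104,350),(384,287)],275,265); print("side plate res",(B-P(D,cs,.01,.075,.042,[(-1,1),(-1,-1),(1,-1)])).round(2).tolist())
print("px per mm scene",((P(S,cs+u*.01,.05,0,0,[(0,0)])-P(S,cs,.05,0,0,[(0,0)]))/10).round(2),((P(S,cs+v*.01,.05,0,0,[(0,0)])-P(S,cs,.05,0,0,[(0,0)]))/10).round(2))
print("side",((P(D,cs+u*.01,.05,0,0,[(0,0)])-P(D,cs,.05,0,0,[(0,0)]))/10).round(2),((P(D,cs+v*.01,.05,0,0,[(0,0)])-P(D,cs,.05,0,0,[(0,0)]))/10).round(2))
E
```

```text
scene cover res [[0.57, 1.55], [-0.21, 1.2]]
scene plate res [[1.07, 2.25], [0.99, 1.55], [0.35, 0.42]]
side cover res [[0.46, -0.43], [-0.36, -0.21], [0.65, -1.2]]
side plate res [[1.23, -0.31], [1.63, -1.05], [-0.12, 0.26]]
px per mm scene [[-0.25  0.19]] [[0.35 0.13]]
side [[ 0.43 -0.1 ]] [[-0.15 -0.31]]
```

The offsets agree within about 1 mm, with no consistent shift. I make a 0.5 mm correction and lower in stages while watching the force.

```bash
python3 -m jog '[0.3,-0.04,0.06,0,0,0,4.5, 0.6,0,0,0,0,0,4.5, 0.6,0,0,0,0,0,4.5, 0.4,0,0,0,0,0,4.5, 0.2,0,0,0,0,0,4.5, 0.1,0,0,0,0,0,4.5, 0,0,0,0,0,0,4.5, 0,0,0,0,0,0,4.5]' 30
python3 -m jog '[0.1,0,0,0,0,0,4.5, 0.1,0,0,0,0,0,4.5, 0.1,0,0,0,0,0,4.5, 0.1,0,0,0,0,0,4.5, 0.1,0,0,0,0,0,4.5, 0,0,0,0,0,0,4.5, 0,0,0,0,0,0,4.5, 0,0,0,0,0,0,4.5]' 30
```

```text
t: 11.27
tool_pos: [0.5409, -0.2023, 0.0794]
tcp_rot: [2.634, 1.571, -0.39]
ft_force: [0.1, 0.4, -0.5]
opening: 0.609
t: 11.93
tool_pos: [0.5408, -0.2023, 0.0743]
tcp_rot: [2.456, 1.571, -0.567]
ft_force: [0.7, -0.1, -0.4]
opening: 0.613
```

The foot is below the rim with no force, so the cover has gone over the case. Now the clips.

```bash
python3 -m jog '[0.1,0,0,0,0,0,4.5, 0.05,0,0,0,0,0,4.5, 0.05,0,0,0,0,0,4.5, 0.05,0,0,0,0,0,4.5, 0.05,0,0,0,0,0,4.5, 0,0,0,0,0,0,4.5, 0,0,0,0,0,0,4.5, 0,0,0,0,0,0,4.5]' 35
python3 -m jog '[0.05,0,0,0,0,0,4.5, 0.05,0,0,0,0,0,4.5, 0.05,0,0,0,0,0,4.5, 0.05,0,0,0,0,0,4.5, 0,0,0,0,0,0,4.5, 0,0,0,0,0,0,4.5, 0,0,0,0,0,0,4.5, 0,0,0,0,0,0,4.5]' 35
```

```text
t: 12.6
tool_pos: [0.5409, -0.2024, 0.0715]
tcp_rot: [2.365, 1.57, -0.658]
ft_force: [-1.1, -0.1, 4.4]
opening: 0.607
t: 13.27
tool_pos: [0.5411, -0.2024, 0.0697]
tcp_rot: [2.479, 1.57, -0.544]
ft_force: [-1.0, -0.3, 7.3]
opening: 0.611
```

```bash
python3 -m jog '[0.05,0,0,0,0,0,4.5, 0.05,0,0,0,0,0,4.5, 0.05,0,0,0,0,0,4.5, 0.05,0,0,0,0,0,4.5, 0,0,0,0,0,0,4.5, 0,0,0,0,0,0,4.5, 0,0,0,0,0,0,4.5, 0,0,0,0,0,0,4.5]' 35
python3 -m jog '[0.05,0,0,0,0,0,4.5, 0.05,0,0,0,0,0,4.5, 0.05,0,0,0,0,0,4.5, 0,0,0,0,0,0,4.5, 0,0,0,0,0,0,4.5, 0,0,0,0,0,0,4.5, 0,0,0,0,0,0,4.5, 0,0,0,0,0,0,4.5]' 35
```

```text
t: 13.93
tool_pos: [0.5415, -0.2026, 0.0685]
tcp_rot: [2.501, 1.568, -0.522]
ft_force: [-1.7, -0.3, 10.9]
opening: 0.612
t: 14.6
tool_pos: [0.5401, -0.2017, 0.0645]
tcp_rot: [-0.731, 1.568, 2.529]
ft_force: [2.1, -0.1, -16.2]
opening: 0.612
```

It snapped: the force went from +11 to −16 N, so the clips are pulling the cover down. I go on to the stop.

```bash
python3 -m jog '[0.05,0,0,0,0,0,4.5, 0.05,0,0,0,0,0,4.5, 0.05,0,0,0,0,0,4.5, 0,0,0,0,0,0,4.5, 0,0,0,0,0,0,4.5, 0,0,0,0,0,0,4.5, 0,0,0,0,0,0,4.5, 0,0,0,0,0,0,4.5]' 35
python3 -m jog '[0.05,0,0,0,0,0,4.5, 0.05,0,0,0,0,0,4.5, 0,0,0,0,0,0,4.5, 0,0,0,0,0,0,4.5, 0,0,0,0,0,0,4.5, 0,0,0,0,0,0,4.5, 0,0,0,0,0,0,4.5, 0,0,0,0,0,0,4.5]' 35
```

```text
t: 15.27
tool_pos: [0.5407, -0.2021, 0.0642]
tcp_rot: [-0.823, 1.57, 2.437]
ft_force: [-0.5, 2.4, -12.5]
opening: 0.609
t: 15.93
tool_pos: [0.5411, -0.2026, 0.0637]
tcp_rot: [2.339, 1.57, -0.684]
ft_force: [-0.1, -0.8, -3.3]
opening: 0.611
```

```bash
python3 -m jog '[0.05,0,0,0,0,0,4.5, 0.05,0,0,0,0,0,4.5, 0,0,0,0,0,0,4.5, 0,0,0,0,0,0,4.5, 0,0,0,0,0,0,4.5, 0,0,0,0,0,0,4.5, 0,0,0,0,0,0,4.5, 0,0,0,0,0,0,4.5]' 35
python3 -m jog '[0.05,0,0,0,0,0,4.5, 0.03,0,0,0,0,0,4.5, 0,0,0,0,0,0,4.5, 0,0,0,0,0,0,4.5, 0,0,0,0,0,0,4.5, 0,0,0,0,0,0,4.5, 0,0,0,0,0,0,4.5, 0,0,0,0,0,0,4.5]' 35
python3 - <<'E'
from h import *
s=bot.state(); print(s["tool_pos"],s["ft_force"].round(2),s["torque"].round(2),Rn.from_euler("xyz",s["tcp_rot"]).as_matrix()[:,0].round(4))
im={n:vision.camera(n)[:,:,::-1] for n in ("scene","side","wrist")}
for n in im: cv2.imwrite(f"pics/{n}6.png",im[n])
f=lambda i,x,y,w,h:cv2.resize(i[y:y+h,x:x+w],(400,400),interpolation=cv2.INTER_CUBIC)
cv2.imwrite('pics/crop6.png',np.hstack([f(im["scene"],235,165,75,75),f(im["side"],280,275,85,85)]))
E
```

```text
t: 16.6
tool_pos: [0.5412, -0.2025, 0.0629]
tcp_rot: [2.459, 1.569, -0.564]
ft_force: [-0.4, 0.3, 5.3]
opening: 0.604
t: 17.27
tool_pos: [0.5413, -0.2025, 0.0629]
tcp_rot: [2.407, 1.569, -0.616]
ft_force: [-2.5, 1.5, 11.6]
opening: 0.612
[ 0.54125031 -0.2024924   0.06287903] [-2.45  1.52 11.6 ] [ 0.26  0.58 -0.02] [ 0.0014 -0.001  -1.    ]
```

View pics/crop6.png

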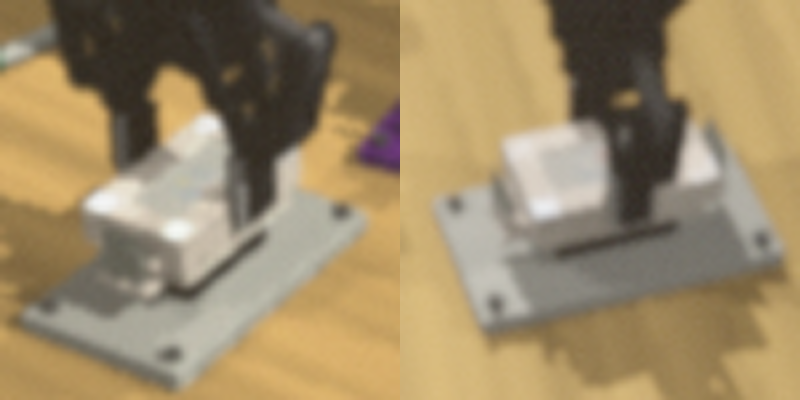

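Both views show the cover seated level, TCP at 62.9 mm (the home depth) with the force rising against the stop. I let it settle one call and check that the push holds.

```bash
python3 -m jog '[0.01,0,0,0,0,0,4.5, 0,0,0,0,0,0,4.5, 0,0,0,0,0,0,4.5, 0,0,0,0,0,0,4.5, 0,0,0,0,0,0,4.5, 0,0,0,0,0,0,4.5, 0,0,0,0,0,0,4.5, 0,0,0,0,0,0,4.5]' 35
python3 - <<'E'
from h import *
C=cam("side");u=np.array([np.cos(np.radians(6.8)),np.sin(np.radians(6.8))]); v=np.array([-u[1],u[0]]); c=np.array([.5418,-.2021])
for n,q,x0,y0,k,ij in (("side",[(135,218),(318,172),(103,138)],280,275,85/400,[(-1,-1),(1,-1),(-1,1)]),("scene",[(85,205),(183,238)],235,165,75/400,[(1,-1),(1,1)])):
    print(n,(np.array(q)*k+[x0,y0]-proj(cam(n),[[*(c+u*i*.045+v*j*.0265),.055] for i,j in ij])).round(2).tolist())
for _ in range(2):
    vision.camera("side"); s=bot.state(); print(s["t"],s["tool_pos"].round(5),s["ft_force"].round(2),s["opening"])
E
```

```text
t: 18.08
tool_pos: [0.5412, -0.2025, 0.0629]
tcp_rot: [2.392, 1.569, -0.631]
ft_force: [-4.0, 0.6, 13.1]
opening: 0.605
side [[0.75, -0.79], [0.23, -1.52], [1.19, -1.15]]
scene [[0.91, 0.59], [0.42, -0.24]]
18.1333 [ 0.54122 -0.20249  0.06285] [-2.77  1.46 13.52] 0.6058094761964801
18.1833 [ 0.54124 -0.2025   0.06289] [-3.68  0.79 13.15] 0.608460502588555
```

The fixed-camera residuals hint that the +x end may sit slightly high. I check this with the wrist view, comparing the cover in the image before and after pressing, plus one large crop.

```bash
python3 - <<'E'
from h import *
g={k:cv2.cvtColor(cv2.imread(f"pics/w{k}.png" if k in "234" else f"pics/wrist{k}.png"),cv2.COLOR_BGR2GRAY) for k in "23456"}
# optical shift of cover-top patches between hover (5) and pressed (6), 4->5 as control
P=np.float32([[[x,y]] for x,y in ((252,208),(286,243),(358,243),(394,208),(288,390),(355,390),(286,300),(357,300),(258,395),(386,395))])
for a,b in (("2","4"),("4","5"),("4","6"),("5","6")):
    q,st,e=cv2.calcOpticalFlowPyrLK(g[a],g[b],P,None,winSize=(13,13)); print(a,b,(q-P)[:,0].round(1).tolist(),st.ravel().tolist())
w=cv2.imread("pics/wrist6.png")[150:420,220:430]; s=cv2.imread("pics/side6.png")[275:355,285:365]; sc=cv2.imread("pics/scene6.png")[175:245,235:305]
r=lambda i,w,h:cv2.resize(i,(w,h),interpolation=cv2.INTER_CUBIC)
cv2.imwrite("pics/crop7.png",np.hstack([r(w,467,600),np.vstack([r(s,300,300),r(sc,300,300)])]))
E
```

```text
2 4 [[-0.4000000059604645, 0.800000011920929], [-302.0, -157.3000030517578], [321.20001220703125, -101.30000305175781], [73.4000015258789, 70.69999694824219], [-0.20000000298023224, 0.20000000298023224], [0.30000001192092896, 0.0], [-0.10000000149011612, -2.5], [0.4000000059604645, -7.199999809265137], [-0.4000000059604645, -21.100000381469727], [1.5, -24.899999618530273]] [1, 0, 0, 1, 1, 1, 1, 1, 1, 1]
4 5 [[3.5, -0.4000000059604645], [0.10000000149011612, 0.699999988079071], [0.10000000149011612, 0.20000000298023224], [61.20000076293945, 46.900001525878906], [0.20000000298023224, -0.10000000149011612], [-0.30000001192092896, 0.0], [-0.20000000298023224, 0.8999999761581421], [-0.6000000238418579, -0.30000001192092896], [-5.300000190734863, -17.799999237060547], [-0.5, -1.7000000476837158]] [1, 1, 1, 1, 1, 1, 1, 1, 1, 1]
4 6 [[23.100000381469727, -0.4000000059604645], [0.30000001192092896, 0.699999988079071], [-0.699999988079071, 0.4000000059604645], [65.9000015258789, 49.20000076293945], [0.30000001192092896, -0.10000000149011612], [-0.30000001192092896, -0.10000000149011612], [-0.10000000149011612, 2.5], [-0.5, -1.899999976158142], [-0.20000000298023224, 0.30000001192092896], [-0.699999988079071, 0.8999999761581421]] [1, 1, 1, 1, 1, 1, 1, 1, 1, 1]
5 6 [[-1.399999976158142, 0.4000000059604645], [0.20000000298023224, 0.10000000149011612], [-0.10000000149011612, 0.10000000149011612], [-0.20000000298023224, -0.20000000298023224], [0.10000000149011612, -0.10000000149011612], [-0.0, -0.0], [-0.0, -2.0], [-0.30000001192092896, 8.100000381469727], [0.5, 0.4000000059604645], [0.30000001192092896, -0.8999999761581421]] [1, 1, 1, 1, 1, 1, 1, 1, 1, 1]
```

View pics/crop7.png

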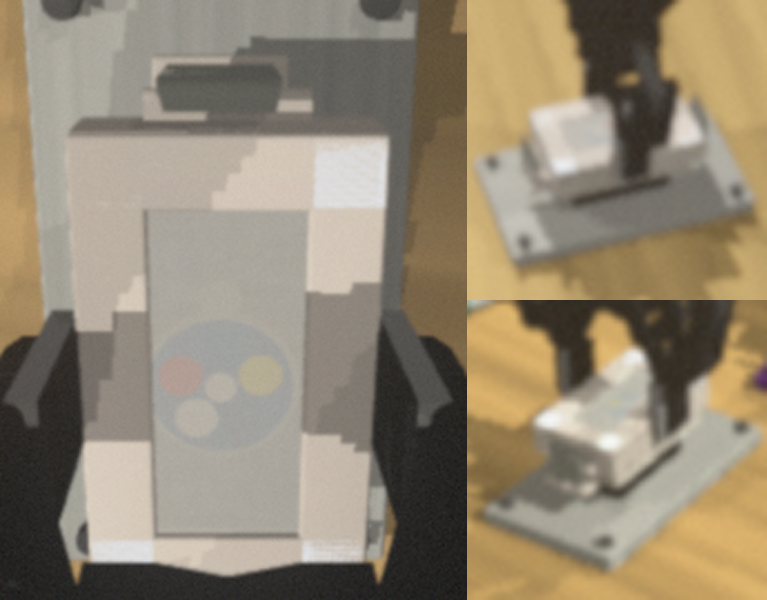

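The wrist crop shows the far clip's hook lying over the bead at about (220,88). The pane corners moved no more than 0.2 px in the hand between hover and pressed, so the cover is still level with the vertical tool and has not slipped. With TCP z at 62.9 mm the foot is at 37.0 mm, which is home. The push is steady at about 13 N, so I hand in.

```bash
python3 - <<'E'
from plant import bot
s=bot.state(); print(s["t"],s["tool_pos"],s["ft_force"]); bot.close_job()
E
```

```text
18.1833 [ 0.54124472 -0.20250414  0.06289087] [-3.67794277  0.79087969 13.15222211]
the job is handed in; nothing more can be done
```

I closed the case with the long white cover and handed in at 18.2 s with the fingers still pushing it down. No verdict was reported.

- **What I did:** I gripped the cover by its long sides (30 N, later 35 N per pad), set it over the case, and pressed in small steps. The push grew to about 11 N. The clips then snapped and pulled the cover down, with the reading swinging to −16 N. After that I pressed onto the hard stop.
- **Last checks that agreed:**
  - Foot height worked out to 37.0 mm, the home depth.
  - The tool was vertical within 0.002 rad.
  - The downward push was steady at about 13 N.
  - The cover had not moved in the grip (0.2 px or less on the pane corners).
  - The wrist picture shows the far clip over its bead.
- **What I could not confirm fully:**
  - I did not see the near clip clearly. That it is hooked is inferred from the depth and the level cover.
  - Hand-picked corners in the scene and side pictures left 1 to 2 px errors that hinted the far (+x) end was a few mm high. The wrist picture and the hard stop did not support that, so I put it down to pixel noise and camera calibration.
  - I took no final picture check that the other things on the bench had not moved; the recorded forces gave no sign of a collision.

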